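Stand the slumped cookbook back in its row

TASK

The red cookbook has slumped over the marble bookend. Tip it up gently, never letting it drop back, and stand it upright on its bottom edge in its place next to the green one, roughly in line with the others, and close the row up with the bookend so that bread bin, books and bookend stand snugly together with no gaps. Do not knock the other books over, and leave everything else on the counter alone.

Things in the scene. Friction and masses are not known exactly. Their poses are not given: they have to be found in the camera images.
- red_book: Rigid red hardback, about 0.4 kg, 145 mm wide (x; spine at -x), 26 thick (y), 200 tall (z). Origin: centre of its bottom. At first it leans 31 degrees above the counter, head away from the bin: +y cover on the bookend's near top edge, bottom corner (y +13, z 0) on the counter 25 to 65 mm out from its place. Head's lower corner (y +13, z 200) is 104 mm up, 20 mm beyond the bookend, free below.
- bookend: Loose marble block with a brass band and a cork sole, about 0.55 kg, 66 mm (x) by 36 mm (y, along the row) by 70 mm high. Origin: centre of its underside. It slides on the counter when pushed and can be taken across its 66 mm width.
- bread_bin: White bread bin, wooden lid, 296 (x) by 200 (y) by 180 mm high, bar handle to 203 mm; fixed, its pose varies. Origin: centre of its underside. Its +y face (y +100 mm) is the fixed end of the row, which runs along its +y axis at its x = 0: blue book, green book, place of the red book, bookend. Closed up, the bookend's origin is at y = 204 mm in this frame.
- green_book: Green hardback standing loose in the row, the second from the bread bin, about 0.34 kg, 145 mm (x) by 28 mm thick (y) by 195 mm tall. Origin: centre of its bottom. It may stand a few mm apart from its neighbour, slides when pushed, and can bear the red book leaning on it (which, being thin, easily rocks past upright).
- blue_book: Blue hardback standing loose next to the bread bin, about 0.38 kg, 150 mm (x) by 32 mm thick (y) by 205 mm tall. Origin: centre of its bottom. It may stand a few mm off the bin and slides when pushed.
- mug: Blue ceramic mug, 84 mm across, 95 mm high. Origin: centre of its underside. Bystander.
- pepper_mill: Dark turned wooden pepper mill, 58 mm across, 181 mm high. Origin: centre of its underside. Bystander.
- spice_jar: Amber glass spice jar with a dark cap, 52 mm across, 95 mm high. Origin: centre of its underside. Bystander.
- tea_tin: Round tin with a brown label, 80 mm across, 110 mm high. Origin: centre of its underside. Bystander.
- egg_timer: White kitchen timer, 72 mm across, 67 mm high. Origin: centre of its underside. Bystander.
- fruit_bowl: White bowl, empty, 170 mm across, 65 mm high. Origin: centre of its underside. Bystander.

How it is judged:
By the outcome, as a careful person would: the job done as asked, in the order asked, and still so for the second after the job is handed in, with the robot touching nothing.
It also fails if it takes over 64 s, if anything falls off the work surface, if the arm or the gripper's body presses on something with over 40 N, if the wrist force passes 120 N, or if a joint passes its speed limit or range.

ROBOT

A 6-joint arm with a two-finger parallel gripper is mounted at the origin on the work surface. World frame = base frame: x ahead of the robot, y to its left, z up, the work surface at z = 0. Lengths are in m, angles in rad, forces in N, time in s.
With the tool pointing down it reaches from about 0.3 to 0.775 m from the base axis. Payload 14.6 kg.
Tool frame: the origin (TCP) lies at the very end of the fingers, on their centre line; the grasp point (between the pads) lies 19 mm behind it; z points along the fingers, y is the line along which they close (so a half turn about z gives the same grasp; the last joint's range is limited). The gripper opens to 94 mm and grips with 3 to 60 N. Pads are 16 mm wide; open, the fingers measure 119 mm over their backs; the gripper's body (75 mm by 177 mm) begins 78 mm behind the grasp point.
Start: joints at [1.278, 0.3, 1.521, -0, 1.321, -0.067], TCP at [0.123, 0.536, 0.205] pointing down, gripper open.
Joint ranges: [-3.03, 3.03], [-0.79, 2.21], [0.23, 2.52], [-1.04, 4.18], [0, 3.07], [-2.55, 2.55]. Speed limits (rad/s): [2.22, 2.22, 2.57, 3.14, 3.14, 3.14].

INTERFACE

Orientations are given as [roll, pitch, yaw] about the fixed x, y, z axes, in that order (R = Rz(yaw) Ry(pitch) Rx(roll)).
In Python, from station import ctrl gives the robot as it stands.
- The arm moves only by the tool move_arm, never from a script. Its argument "increments" is a list of rows, each a list of 7 numbers: the opening, from 0 (shut) to 1 (fully open), then the shift along the tool's x, y, z in units of 50 mm (1.0 is 50 mm), then the turn, a rotation vector about the tool's x, y, z in rad. In form: [[claw, tx, ty, tz, rx, ry, rz], ...]. A call has 1 to 20 rows; each row shifts and turns the commanded pose from where the row before left it, along the tool's axes as they then stand; what a row does not reach is not made up. A row lasts 1/10 s, in which the tool goes at most 50 mm and 8.59 degrees, less where a joint would pass 70% of its speed; a pose out of reach is approached as far as the arm can. A call is refused whole if a number of a shift passes 1 or a number of a turn 0.15, either way. A call with a gripper value outside its range is refused whole. The fingers move at their own pace and stop on an object; "force" is the grip in N (left out, the last holds). Time passes only in rows, so rows that do not move let the fingers close. It gives the time, the measured TCP pose, the force, the opening and the grip force at its end, in the units of the state.
- ctrl.get_obs(): the state, without advancing time (a new reading comes with each control period).
- ctrl.camera(name): name is "side" or "top" or "wrist"; returns a dict with "color" (420x560x3 uint8, blue, green, red), "K" (3x3 intrinsics, pixels), "pose" (4x4, takes a point from camera to world coordinates); the wrist camera has in their place "tool_from_camera" (4x4, takes a point from camera to tool coordinates, whose origin is the TCP and whose axes are the flange's). Camera axes: x right, y down, z forward; pixel columns grow to the right and rows downward; lengths in m; the calibration is good to about 2 mm. A picture is of the moment at which its call begins: read the wrist's pose just before it. There is no depth.
- ctrl.hand_in(): hands the job in; it is judged then, once.
Trained networks look in a picture, given as the dict that the camera call returned (one of the last four; its "shot" number tells which), for a name from the list of things; names that differ only in an ending like _2 or _b are one class to them, and where a whole thing is asked for, a point or a joint stands for the part that bears it (a point fixed in the world has none). Each returns a list of dicts, best first, with "conf" (0 to 1); they miss things now and then, are a little off and sometimes report something else, mostly with a low value. They report only what shows in the picture. A call takes as long as a camera call.
- ctrl.cut_out(name, picture): "mask" (420x560 bool, what is visible of it) and "centre" ([row, column] in pixels, amid what is visible of it).
The state is a dict: "time_s": time; "qpos": joint angles; "joint_vel": joint speeds; "tau": joint torques, N m; "ee_pos": TCP position; "eef_rot": TCP orientation; "force": force on the tool from outside, world axes, zero at the start; "moment": the same for the moment, N m; "grip_width": finger opening in m; "grip_force": force on a finger pad.
Only numpy, scipy, OpenCV 4.12 (cv2) and the standard library are available. Lean on these libraries where they do the work, as an engineer would, in place of code of your own. Each camera call takes 0.05 s, during which the arm holds its last target. There are 200 camera calls.

## Working session

There is one attempt and no reset: what is moved stays moved. The work goes in short steps, Python scripts to look and compute and a tool call to move; the robot and the scene stay as the last step left them, time stands still between calls to the robot, and variables do not carry over. Pictures are saved under pics/ and viewed, at most 10 in all, crops included, and the job is handed in when it is done.

Besides the shell and the picture viewer there is one more tool, called after "Request:" as name(argument=value, ...), one argument or row to a line, values as JSON. move_arm: Moves the arm, as the interface text tells. Its arguments: {"type":"object","properties":{"increments":{"type":"array","items":{"type":"array","items":{"type":"number"}}},"force":{"type":"number"}},"required":["increments"]}

```bash
mkdir -p pics; ls; python3 - <<'E'
from station import ctrl
import cv2,numpy as np
o=ctrl.get_obs();print({k:np.round(v,3).tolist() for k,v in o.items()})
for n in ("side","top"):
    p=ctrl.camera(n);cv2.imwrite(f"pics/{n}0.png",p["color"]);print(n,p["K"].round(1).tolist(),p["pose"].round(3).tolist())
    im=p["color"]
    for t in ("red_book","bookend","bread_bin","green_book","blue_book","mug","pepper_mill","spice_jar","tea_tin","egg_timer","fruit_bowl"):
        r=ctrl.cut_out(t,p)
        if r:
            m=r[0]["mask"].astype(np.uint8);c=max(cv2.findContours(m,0,2)[0],key=cv2.contourArea)
            print(t,round(r[0]["conf"],2),r[0]["centre"],cv2.approxPolyDP(c,3,True)[:,0].tolist())
E
```

```text
pics
{'time_s': 0.0, 'qpos': [1.278, 0.3, 1.522, -0.0, 1.321, -0.067], 'joint_vel': [-0.001, -0.001, 0.0, -0.0, 0.0, 0.0], 'tau': [0.001, -53.18, -35.275, 0.071, 0.024, -0.0], 'ee_pos': [0.123, 0.536, 0.205], 'eef_rot': [-3.14, -0.0, 2.916], 'force': [0.442, -0.315, 0.231], 'moment': [-0.051, 0.063, 0.087], 'grip_force': 0.0, 'grip_width': 0.094}
side [[394.9, 0.0, 281.2], [0.0, 394.9, 210.2], [0.0, 0.0, 1.0]] [[-0.861, -0.32, 0.394, 0.223], [-0.508, 0.538, -0.673, 0.611], [0.003, -0.78, -0.626, 0.605], [0.0, 0.0, 0.0, 1.0]]
red_book 0.8 [190.2, 319.1] [[283, 187], [344, 204], [360, 199], [363, 192], [310, 176], [285, 176]]
bookend 0.96 [212.4, 318.5] [[307, 196], [303, 223], [328, 230], [335, 203]]
bread_bin 0.71 [113.3, 385.2] [[323, 77], [302, 100], [303, 156], [315, 157], [317, 110], [326, 93], [374, 100], [384, 107], [372, 172], [397, 176], [424, 92]]
green_book 0.64 [145.5, 344.3] [[323, 105], [319, 109], [315, 173], [365, 186], [379, 114]]
mug 0.7 [180.0, 224.6] [[224, 155], [205, 164], [207, 197], [222, 205], [234, 202], [240, 195], [238, 163]]
pepper_mill 0.83 [209.5, 177.9]
[... 1318 characters left out ...]
, 142], [260, 151], [248, 159], [260, 160], [266, 168], [280, 171], [288, 164], [291, 147], [283, 136]]
pepper_mill 0.72 [152.2, 212.2] [[205, 136], [200, 147], [206, 162], [219, 167], [224, 161], [223, 152], [213, 136]]
spice_jar 0.64 [276.6, 187.9] [[187, 266], [178, 271], [176, 279], [189, 287], [199, 281], [200, 275]]
tea_tin 0.79 [153.8, 330.4] [[328, 135], [320, 140], [314, 162], [320, 170], [332, 172], [341, 165], [347, 147], [340, 137]]
egg_timer 0.62 [249.2, 138.5] [[139, 238], [128, 244], [126, 254], [133, 263], [144, 264], [153, 250], [147, 240]]
fruit_bowl 0.78 [208.2, 118.3] [[113, 177], [89, 192], [84, 216], [98, 236], [121, 240], [140, 229], [147, 216], [148, 202], [136, 183]]
```

View pics/side0.png

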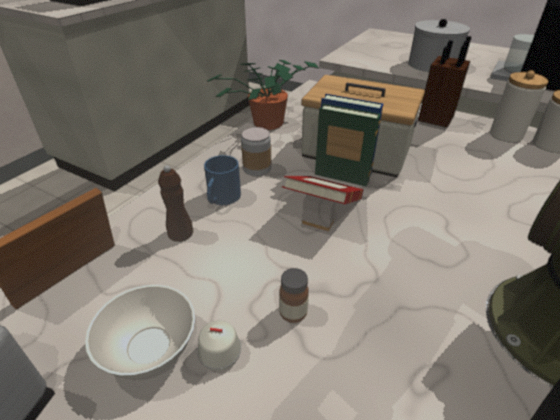

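View pics/top0.png

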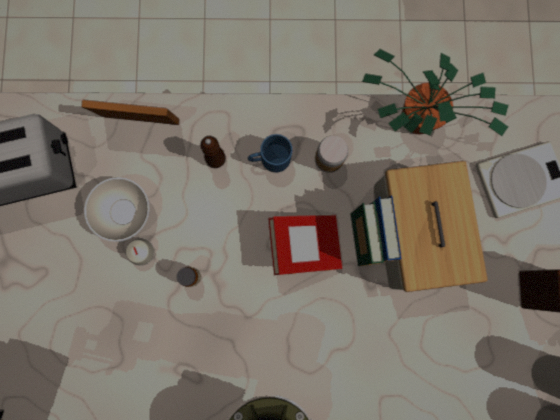

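The top view shows the bin at the right, with lid corners at about (388,170), (464,162), (486,280) and (403,290). The green and blue books stand left of it, and the red book leans left with its head at columns 270-275. The side view confirms that the bookend is under the red head and the space at +y is clear.

```bash
cat >h.py <<'E'
import numpy as np,cv2
from scipy.spatial.transform import Rotation as R
from scipy.optimize import least_squares
from station import ctrl
def proj(c,P):
    K,T=c["K"],c["pose"];P=np.atleast_2d(P)
    q=(P-T[:3,3])@T[:3,:3]@K.T
    return q[:,:2]/q[:,2:]
def plane(c,uv,z):
    K,T=c["K"],c["pose"];d=np.c_[np.atleast_2d(uv),np.ones(len(np.atleast_2d(uv)))]@np.linalg.inv(K).T@T[:3,:3].T
    t=T[:3,3];return t+d*((z-t[2])/d[:,2])[:,None]
def rowT(p):  # x,y,yaw
    T=np.eye(4);T[:3,:3]=R.from_euler('z',p[2]).as_matrix();T[:2,3]=p[:2];return T
E
python3 - <<'E'
from h import *
c=ctrl.camera("top")
uv=[[388,170],[464,162],[486,280],[403,290]]
W=plane(c,uv,.18)[:,:2];print("lid",W.round(3).tolist())
# corners in bin frame: image left=+y, image up=+x
B=np.array([[.148,.1],[.148,-.1],[-.148,-.1],[-.148,.1]])
f=lambda p:(B@rowT(p)[:2,:2].T+p[:2]-W).ravel()
r=least_squares(f,[.45,-.3,0]);p=r.x;print("bin",p.round(4),np.round(r.fun,4))
T=np.linalg.inv(rowT(p))
L=lambda w:(np.c_[w,np.ones(len(w))]@T.T)[:,:3].round(3).tolist()
print("green top",L(plane(c,[[350,212],[358,266],[373,202],[382,261]],.195)))
print("blue top",L(plane(c,[[377,196],[374,203],[382,259],[398,259],[392,198]],.205)))
# red: upper cover corners: head z
a=np.radians(31);zh=.104+.026*np.cos(a)
print("red head(top z)",plane(c,[[270,218],[273,273]],zh).round(3).tolist(),L(plane(c,[[270,218],[273,273]],zh)))
print("red bottom(-y cover) ",L(plane(c,[[335,216],[341,268]],.026*np.cos(a))))
s=ctrl.camera("side");m=ctrl.cut_out("bookend",s)
print("bookend bottom edge",L(plane(s,[[303,223],[328,230]],0)))
print("red side head corners",L(plane(s,[[283,187],[344,204]],.104)),L(plane(s,[[360,199]],.104)))
# fit red pose: bottom corner x,y,yaw
S=np.array
def corners(q):
    u=np.array([0,np.cos(a),np.sin(a)]);n=np.array([0,-np.sin(a),np.cos(a)])
    P=[]
    for x,l,t in ((.0725,.2,.026),(-.0725,.2,.026),(.0725,0,.026),(-.0725,0,.026),(.0725,.2,0),(-.0725,.2,0)): P.append(np.array([x,0,0])+l*u+t*n)
    M=rowT(q);return np.array(P)@M[:3,:3].T+[q[0],q[1],0]
g=lambda q:np.r_[(proj(c,corners(q)[:4])-[[270,218],[273,273],[335,216],[341,268]]).ravel(),(proj(s,corners(q)[4:])-[[283,187],[344,204]]).ravel()]
r=least_squares(g,[.45,-.05,0]);print("red corner pose",r.x.round(4),r.fun.round(1))
print("in bin frame",L(np.array([[r.x[0],r.x[1],0]])),"head mid",corners(r.x).reshape(3,2,3).mean(1).round(4).tolist())
E
```

```text
lid [[0.687, -0.287], [0.708, -0.473], [0.424, -0.509], [0.401, -0.313]]
bin [ 0.555  -0.3953  0.1107] [ 0.0037  0.0071  0.0054 -0.0058 -0.005  -0.0018 -0.0041  0.0005]
green top [[0.05, 0.201, 0.195], [-0.077, 0.199, 0.195], [0.068, 0.144, 0.195], [-0.072, 0.142, 0.195]]
blue top [[0.08, 0.135, 0.205], [0.064, 0.144, 0.205], [-0.067, 0.144, 0.205], [-0.072, 0.107, 0.205], [0.071, 0.1, 0.205]]
red head(top z) [[0.577, -0.002, 0.126], [0.441, -0.009, 0.126]] [[0.065, 0.389, 0.126], [-0.07, 0.396, 0.126]]
red bottom(-y cover)  [[0.064, 0.213, 0.022], [-0.076, 0.215, 0.022]]
bookend bottom edge [[0.022, 0.372, 0.0], [-0.04, 0.371, 0.0]]
red side head corners [[0.065, 0.392, 0.104], [-0.074, 0.395, 0.104]] [[-0.1, 0.365, 0.104]]
red corner pose [ 0.5228 -0.1689  0.091 ] [ 1.3 -1.5  3.7  2.  -0.5 -0.4 -0.6  1.5 -2.8  1.5 -0.1  2.3]
in bin frame [[-0.007, 0.229, 0.0]] head mid [[0.5085, -0.0115, 0.1253], [0.524, -0.1822, 0.0223], [0.5072, 0.0018, 0.103]]
```

```bash
cat >>h.py <<'E'
def pose():
    o=ctrl.get_obs();T=np.eye(4);T[:3,:3]=R.from_euler('xyz',o["eef_rot"]).as_matrix();T[:3,3]=o["ee_pos"];return T
def step(T,r):
    D=np.eye(4);D[:3,:3]=R.from_rotvec(r[4:]).as_matrix();D[:3,3]=np.array(r[1:4])*.05;return T@D
def plan(Tt,N,T0=None):
    T0=pose() if T0 is None else T0
    w=R.from_matrix(T0[:3,:3].T@Tt[:3,:3]).as_rotvec()/N
    d=T0[:3,:3].T@(Tt[:3,3]-T0[:3,3])
    A=sum(R.from_rotvec(w*k).as_matrix() for k in range(N))
    s=np.linalg.solve(A,d)/.05
    T=T0;tr=[]
    for _ in range(N): T=step(T,np.r_[0,s,w]);tr.append(T[:3,3])
    print("row x",N,np.round(np.r_[s,w],3).tolist(),"|t|mm",round(50*np.linalg.norm(s),1),"minz",round(min(t[2] for t in tr),3));return T
YAW=.10
def book_tool(ang,p,yaw=YAW):  # tool along book held at ang above counter, TCP p
    M=R.from_euler('z',yaw).as_matrix();u=M@[0,np.cos(ang),np.sin(ang)];z=-u
    x=M@[-1,0,0];T=np.eye(4);T[:3,:3]=np.c_[x,np.cross(z,x),z];T[:3,3]=p;return T,u
A31=np.radians(31)
HM=np.array([.508,-.005,.114])
E
python3 - <<'E'
from h import *
T,u=book_tool(A31,HM);T[:3,3]+=.10*u;print(T.round(3).tolist());plan(T,18)
E
```

```text
[[-0.995, -0.051, 0.086, 0.499], [-0.1, 0.512, -0.853, 0.08], [0.0, -0.857, -0.515, 0.166], [0.0, 0.0, 0.0, 1.0]]
row x 18 [-0.453, -0.413, 0.286, 0.057, -0.009, -0.016] |t|mm 33.8 minz 0.127
```

Request:
move_arm(
  increments=[
    [0.6, 0, 0, -0.6, 0, 0, 0],
    [0.6, 0, 0, -0.6, 0, 0, 0],
    [0.6, -0.453, -0.413, 0.286, 0.057, -0.009, -0.016],
    [0.6, -0.453, -0.413, 0.286, 0.057, -0.009, -0.016],
    [0.6, -0.453, -0.413, 0.286, 0.057, -0.009, -0.016],
    [0.6, -0.453, -0.413, 0.286, 0.057, -0.009, -0.016],
    [0.6, -0.453, -0.413, 0.286, 0.057, -0.009, -0.016],
    [0.6, -0.453, -0.413, 0.286, 0.057, -0.009, -0.016],
    [0.6, -0.453, -0.413, 0.286, 0.057, -0.009, -0.016],
    [0.6, -0.453, -0.413, 0.286, 0.057, -0.009, -0.016],
    [0.6, -0.453, -0.413, 0.286, 0.057, -0.009, -0.016],
    [0.6, -0.453, -0.413, 0.286, 0.057, -0.009, -0.016],
  ],
  force=20,
)

```text
time_s: 2.55
ee_pos: [0.3155, 0.271, 0.1871]
eef_rot: [-2.564, 0.04, 3.093]
force: [0.4, 0.5, 0.1]
grip_width: 0.0561
grip_force: 0.0
```

```bash
python3 - <<'E'
from h import *
print(ctrl.get_obs()["qpos"].round(2) if hasattr(ctrl.get_obs()["qpos"],'round') else ctrl.get_obs()["qpos"])
T,u=book_tool(A31,HM);T[:3,3]+=.10*u;T[2,3]+=.03;plan(T,10)
E
```

```text
[ 0.86  0.3   1.67 -0.37  1.62 -0.58]
row x 10 [-0.36, -0.283, 0.271, 0.045, -0.008, -0.013] |t|mm 26.6 minz 0.181
```

Request:
move_arm(
  increments=[
    [0.6, -0.36, -0.283, 0.271, 0.045, -0.008, -0.013],
    [0.6, -0.36, -0.283, 0.271, 0.045, -0.008, -0.013],
    [0.6, -0.36, -0.283, 0.271, 0.045, -0.008, -0.013],
    [0.6, -0.36, -0.283, 0.271, 0.045, -0.008, -0.013],
    [0.6, -0.36, -0.283, 0.271, 0.045, -0.008, -0.013],
    [0.6, -0.36, -0.283, 0.271, 0.045, -0.008, -0.013],
    [0.6, -0.36, -0.283, 0.271, 0.045, -0.008, -0.013],
    [0.6, -0.36, -0.283, 0.271, 0.045, -0.008, -0.013],
    [0.6, -0.36, -0.283, 0.271, 0.045, -0.008, -0.013],
    [0.6, -0.36, -0.283, 0.271, 0.045, -0.008, -0.013],
    [0.6, 0, 0, 0, 0, 0, 0],
  ],
)

```text
time_s: 3.65
ee_pos: [0.4991, 0.08, 0.1951]
eef_rot: [-2.111, 0.002, -3.046]
force: [-1.2, 0.6, 0.3]
grip_width: 0.0566
grip_force: 0.0
```

```bash
python3 - <<'E'
from h import *
o=ctrl.get_obs();print(o["time_s"],np.round(o["qpos"],2))
T0=pose();T,u=book_tool(A31,HM);T[:3,3]+=.10*u;T[2,3]+=.03;print("err",(T0[:3,3]-T[:3,3]).round(3),R.from_matrix(T0[:3,:3].T@T[:3,:3]).as_rotvec().round(3))
c=ctrl.camera("wrist");cv2.imwrite("pics/w1.png",c["color"]);print(c["K"].round(1).tolist(),c["tool_from_camera"].round(3).tolist())
WT=T0@c["tool_from_camera"];c2=dict(c,pose=WT)
r=ctrl.cut_out("red_book",c)
if r:
    m=r[0]["mask"].astype(np.uint8);k=max(cv2.findContours(m,0,2)[0],key=cv2.contourArea);print(r[0]["conf"],cv2.approxPolyDP(k,3,True)[:,0].tolist())
M=R.from_euler('z',YAW).as_matrix()
n=M@[0,-np.sin(A31),np.cos(A31)]
for t in(-.013,.013):
    for x in(-.0725,.0725):print(t,x,proj(c2,HM+n*t+M@[x,0,0]).round(0))
E
```

```text
3.65 [ 0.51  0.5   1.6  -0.9   1.61 -0.91]
err [-0. -0. -0.] [-0.001 -0.002 -0.004]
[[293.7, 0.0, 285.0], [0.0, 293.7, 213.5], [0.0, 0.0, 1.0]] [[0.001, -0.965, -0.262, 0.076], [1.0, 0.001, -0.0, 0.001], [0.001, -0.262, 0.965, -0.178], [0.0, 0.0, 0.0, 1.0]]
0.57 [[293, 137], [294, 273], [298, 266], [312, 266], [317, 273], [321, 140]]
-0.013 -0.0725 [[324. 138.]]
-0.013 0.0725 [[320. 275.]]
0.013 -0.0725 [[297. 138.]]
0.013 0.0725 [[296. 275.]]
```

View pics/w1.png

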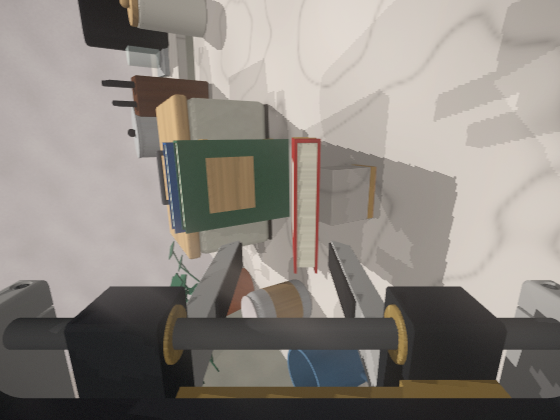

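The red head edge shows at columns 293-318, rows 137-273, within 3 px of the prediction. To stay clear of the joint 4 limit I'll yaw the tool slightly about the pad normal.

```bash
cat >>h.py <<'E'
HM=HM+.0025*np.array([.05,-.51,.857])
def tgt(off,th=.17):
    T,u=book_tool(A31,HM);T[:3,3]+=off*u;T[:3,:3]=T[:3,:3]@R.from_euler('y',th).as_matrix();return T
E
python3 - <<'E'
from h import *
T=plan(tgt(.06),6);plan(tgt(-.022),5,T)
E
```

```text
row x 6 [-0.018, 0.074, 0.188, 0.0, 0.028, -0.001] |t|mm 10.1 minz 0.147
row x 5 [-0.055, 0.0, 0.323, -0.0, -0.0, 0.0] |t|mm 16.4 minz 0.105
```

Request:
move_arm(
  increments=[
    [0.6, -0.018, 0.074, 0.188, 0, 0.028, 0],
    [0.6, -0.018, 0.074, 0.188, 0, 0.028, 0],
    [0.6, -0.018, 0.074, 0.188, 0, 0.028, 0],
    [0.6, -0.018, 0.074, 0.188, 0, 0.028, 0],
    [0.6, -0.018, 0.074, 0.188, 0, 0.028, 0],
    [0.6, -0.018, 0.074, 0.188, 0, 0.028, 0],
    [0.6, -0.055, 0, 0.323, 0, 0, 0],
    [0.6, -0.055, 0, 0.323, 0, 0, 0],
    [0.6, -0.055, 0, 0.323, 0, 0, 0],
    [0.6, -0.055, 0, 0.323, 0, 0, 0],
    [0.6, -0.055, 0, 0.323, 0, 0, 0],
    [0.6, 0, 0, 0, 0, 0, 0],
  ],
)

```text
time_s: 4.95
ee_pos: [0.5099, -0.027, 0.1041]
eef_rot: [-2.106, -0.085, 3.093]
force: [-0.4, 0.1, 0.7]
grip_width: 0.0562
grip_force: 0.0
```

```bash
python3 - <<'E'
from h import *
o=ctrl.get_obs();print(o["time_s"],np.round(o["qpos"],2),np.round(o["force"],1))
T0=pose();T=tgt(-.022);print("err",(T0[:3,3]-T[:3,3]).round(3),R.from_matrix(T0[:3,:3].T@T[:3,:3]).as_rotvec().round(3))
c=ctrl.camera("side");cv2.imwrite("pics/s1.png",cv2.resize(c["color"][120:280,200:440],None,fx=3,fy=3))
E
```

```text
4.95 [ 0.3   0.64  1.63 -0.92  1.5  -0.88] [-0.4  0.1  0.7]
err [-0.    -0.002 -0.001] [ 0.001 -0.001 -0.003]
```

View pics/s1.png

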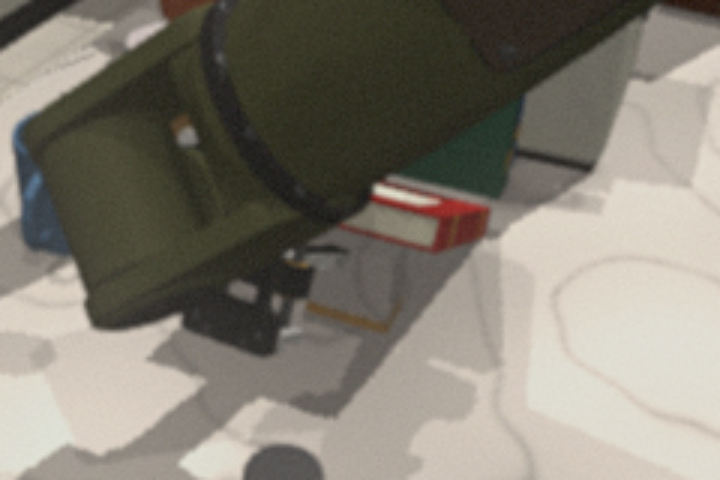

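The lower finger sits under the red head, clear of the bookend. I'll close the gripper.

Request:
move_arm(
  increments=[
    [0.2, 0, 0, 0, 0, 0, 0],
    [0.2, 0, 0, 0, 0, 0, 0],
    [0.2, 0, 0, 0, 0, 0, 0],
    [0.2, 0, 0, 0, 0, 0, 0],
    [0.2, 0, 0, 0, 0, 0, 0],
    [0.2, 0, 0, 0, 0, 0, 0],
  ],
  force=30,
)

```text
time_s: 5.6
ee_pos: [0.5105, -0.0251, 0.1054]
eef_rot: [-2.106, -0.083, 3.095]
force: [0.5, -0.8, 1.9]
grip_width: 0.0259
grip_force: 30.0
```

```bash
cat >>h.py <<'E'
def held(ang,corner,th=.17):
    T,u=book_tool(ang,np.zeros(3));n=R.from_euler('z',YAW).as_matrix()@[0,-np.sin(ang),np.cos(ang)]
    T[:3,3]=corner+.178*u+.013*n;T[:3,:3]=T[:3,:3]@R.from_euler('y',th).as_matrix();return T
E
python3 - <<'E'
from h import *
T0=pose();t=held(A31,np.zeros(3));c=T0[:3,3]-t[:3,3];print("corner",c.round(4))
T0[:3,:3]=t[:3,:3]
T=held(np.pi/2,c+[0,0,.005]);print(T[:3,3].round(3));plan(T,30,T0)
E
```

```text
corner [ 0.5251 -0.1703  0.0025]
[ 0.526 -0.183  0.186]
row x 30 [-0.001, -0.124, 0.008, -0.034, 0.0, -0.006] |t|mm 6.2 minz 0.11
```

Request:
move_arm(
  increments=[
    [0.2, 0, -0.124, 0.008, -0.034, 0, -0.006],
    [0.2, 0, -0.124, 0.008, -0.034, 0, -0.006],
    [0.2, 0, -0.124, 0.008, -0.034, 0, -0.006],
    [0.2, 0, -0.124, 0.008, -0.034, 0, -0.006],
    [0.2, 0, -0.124, 0.008, -0.034, 0, -0.006],
    [0.2, 0, -0.124, 0.008, -0.034, 0, -0.006],
    [0.2, 0, -0.124, 0.008, -0.034, 0, -0.006],
    [0.2, 0, -0.124, 0.008, -0.034, 0, -0.006],
    [0.2, 0, -0.124, 0.008, -0.034, 0, -0.006],
    [0.2, 0, -0.124, 0.008, -0.034, 0, -0.006],
    [0.2, 0, -0.124, 0.008, -0.034, 0, -0.006],
    [0.2, 0, -0.124, 0.008, -0.034, 0, -0.006],
    [0.2, 0, -0.124, 0.008, -0.034, 0, -0.006],
    [0.2, 0, -0.124, 0.008, -0.034, 0, -0.006],
    [0.2, 0, -0.124, 0.008, -0.034, 0, -0.006],
  ],
)

```text
time_s: 7.1
ee_pos: [0.5158, -0.0939, 0.1657]
eef_rot: [-2.627, -0.147, -3.124]
force: [0.1, -0.7, -4.5]
grip_width: 0.0253
grip_force: 30.0
```

Request:
move_arm(
  increments=[
    [0.2, 0, -0.124, 0.008, -0.034, 0, -0.006],
    [0.2, 0, -0.124, 0.008, -0.034, 0, -0.006],
    [0.2, 0, -0.124, 0.008, -0.034, 0, -0.006],
    [0.2, 0, -0.124, 0.008, -0.034, 0, -0.006],
    [0.2, 0, -0.124, 0.008, -0.034, 0, -0.006],
    [0.2, 0, -0.124, 0.008, -0.034, 0, -0.006],
    [0.2, 0, -0.124, 0.008, -0.034, 0, -0.006],
    [0.2, 0, -0.124, 0.008, -0.034, 0, -0.006],
    [0.2, 0, -0.124, 0.008, -0.034, 0, -0.006],
    [0.2, 0, -0.124, 0.008, -0.034, 0, -0.006],
    [0.2, 0, -0.124, 0.008, -0.034, 0, -0.006],
    [0.2, 0, -0.124, 0.008, -0.034, 0, -0.006],
    [0.2, 0, 0, 0, 0, 0, 0],
    [0.2, 0, 0, 0, 0, 0, 0],
  ],
)

```text
time_s: 8.5
ee_pos: [0.5222, -0.1651, 0.1845]
eef_rot: [-3.043, -0.168, -3.056]
force: [-0.1, 0.6, -4.3]
grip_width: 0.0256
grip_force: 30.0
```

```bash
python3 - <<'E'
from h import *
o=ctrl.get_obs();print(o["time_s"],np.round(o["qpos"],2),np.round(o["force"],1),np.round(o["moment"],2))
T=held(np.pi/2,np.array([.5251,-.1703,.0075]));T0=pose();print((T0[:3,3]-T[:3,3]).round(3),R.from_matrix(T0[:3,:3].T@T[:3,:3]).as_rotvec().round(3))
plan(T,4)
a=ctrl.camera("side")["color"][60:260,220:460];b=ctrl.camera("top")["color"][130:300,240:500]
cv2.imwrite("pics/s2.png",np.hstack([cv2.resize(a,(400,333)),cv2.resize(b,(400,333))]))
E
```

```text
8.5 [-0.3   0.39  1.46 -0.16  1.41 -1.93] [-0.1  0.6 -4.3] [ 0.27 -0.2   0.02]
[-0.004  0.018 -0.001] [-0.096  0.001 -0.014]
row x 4 [-0.012, -0.092, -0.001, -0.024, 0.0, -0.004] |t|mm 4.7 minz 0.185
```

View pics/s2.png

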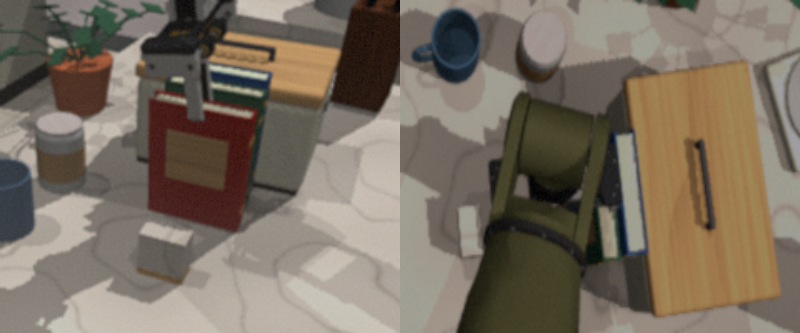

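The side view shows the red book held nearly upright and off the counter, in front of the green book, with the bookend free ahead of it. I'll finish the last 5 degrees.

Request:
move_arm(
  increments=[
    [0.2, -0.012, -0.092, 0, -0.024, 0, -0.004],
    [0.2, -0.012, -0.092, 0, -0.024, 0, -0.004],
    [0.2, -0.012, -0.092, 0, -0.024, 0, -0.004],
    [0.2, -0.012, -0.092, 0, -0.024, 0, -0.004],
    [0.2, 0, 0, 0, 0, 0, 0],
  ],
)

```text
time_s: 9.1
ee_pos: [0.5267, -0.1845, 0.1856]
eef_rot: [3.14, -0.168, -3.041]
force: [0.1, 0.3, -4.7]
grip_width: 0.0259
grip_force: 30.0
```

```bash
python3 - <<'E'
from h import *
o=ctrl.get_obs();print(o["time_s"],np.round(o["ee_pos"],4),np.round(o["force"],1),np.round(o["moment"],2))
s=ctrl.camera("side");im={}
for t in("red_book","bookend","green_book"):
    r=ctrl.cut_out(t,s)
    if r:
        m=r[0]["mask"].astype(np.uint8);k=max(cv2.findContours(m,0,2)[0],key=cv2.contourArea);print(t,round(r[0]["conf"],2),cv2.approxPolyDP(k,2.5,True)[:,0].tolist())
M=R.from_euler('z',YAW).as_matrix();c=np.array([.5251,-.1703,.0075])
for x in(-.0725,.0725):
    for z in(0,.2):
        for y in (0,-.026):print("pred red",x,y,z,proj(s,c+M@[x,y,z]).round(0).tolist())
cv2.imwrite("pics/s3.png",cv2.resize(s["color"][70:250,250:430],(720,600)))
E
```

```text
9.1 [ 0.5267 -0.1845  0.1856] [ 0.1  0.3 -4.7] [ 0.02 -0.24  0.03]
red_book 0.73 [[316, 112], [311, 124], [308, 185], [361, 198], [374, 122], [344, 117], [345, 126], [337, 128], [333, 114]]
bookend 0.86 [[309, 193], [303, 201], [303, 223], [328, 230], [334, 216], [334, 199]]
green_book 0.78 [[349, 109], [350, 116], [375, 123], [367, 183], [380, 114]]
pred red -0.0725 0 0 [[361.0, 197.0]]
pred red -0.0725 -0.026 0 [[364.0, 192.0]]
pred red -0.0725 0 0.2 [[373.0, 125.0]]
pred red -0.0725 -0.026 0.2 [[376.0, 120.0]]
pred red 0.0725 0 0 [[307.0, 183.0]]
pred red 0.0725 -0.026 0 [[311.0, 178.0]]
pred red 0.0725 0 0.2 [[311.0, 113.0]]
pred red 0.0725 -0.026 0.2 [[315.0, 108.0]]
```

View pics/s3.png

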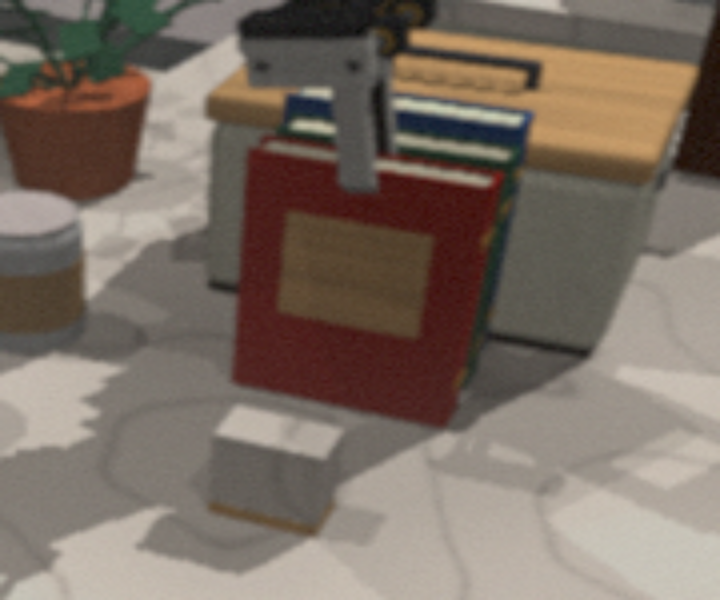

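Edges match the prediction within 2 px: the book is vertical and just off the counter. Next I'll shift it towards the green book and lower it.

Request:
move_arm(
  increments=[
    [0.2, 0, -0.1, 0, 0, 0, 0],
    [0.2, 0, -0.1, 0, 0, 0, 0],
    [0.2, 0, -0.1, 0, 0, 0, 0],
    [0.2, 0, 0, 0, 0, 0, 0],
  ],
)

```text
time_s: 9.7
ee_pos: [0.5282, -0.1989, 0.1857]
eef_rot: [3.141, -0.168, -3.04]
force: [-0.4, -0.8, -3.9]
grip_width: 0.0259
grip_force: 30.0
```

Request:
move_arm(
  increments=[
    [0.2, -0.007, 0, 0.04, 0, 0, 0],
    [0.2, -0.007, 0, 0.04, 0, 0, 0],
    [0.2, 0, 0, 0, 0, 0, 0],
  ],
)

```text
time_s: 10.0
ee_pos: [0.5287, -0.1982, 0.1827]
eef_rot: [-3.141, -0.167, -3.039]
force: [0.7, 0.3, 3.9]
grip_width: 0.0259
grip_force: 30.0
```

Request:
move_arm(
  increments=[
    [0.33, 0, 0, 0, 0, 0, 0],
    [0.36, 0, 0, 0, 0, 0, 0],
    [0.36, 0, 0, 0, 0, 0, 0],
    [0.36, 0, 0, 0, 0, 0, 0],
  ],
)

```text
time_s: 10.4
ee_pos: [0.5283, -0.1982, 0.1816]
eef_rot: [3.141, -0.168, -3.039]
force: [-1.3, -0.2, -0.3]
grip_width: 0.034
grip_force: 0.0
```

Request:
move_arm(
  increments=[
    [0.36, 0.017, 0, -0.1, 0, 0, 0],
    [0.36, 0.034, 0, -0.2, 0, 0, 0],
    [0.36, 0.034, 0, -0.2, 0, 0, 0],
    [0.36, 0.085, 0, -0.5, 0, 0, 0],
    [0.36, 0.085, 0, -0.5, 0, 0, 0],
    [0.36, 0.085, 0, -0.5, 0, 0, 0],
    [0.36, 0, 0, 0, 0, 0, 0],
  ],
)

```text
time_s: 11.1
ee_pos: [0.5291, -0.1986, 0.2876]
eef_rot: [-3.139, -0.163, -3.04]
force: [-0.2, -0.0, 0.9]
grip_width: 0.0335
grip_force: 0.0
```

```bash
python3 - <<'E'
from h import *
o=ctrl.get_obs();print(o["time_s"],np.round(o["ee_pos"],4),np.round(o["force"],1),np.round(o["qpos"],2))
s=ctrl.camera("side");t=ctrl.camera("top")
T=np.linalg.inv(rowT([.555,-.3953,YAW]))
L=lambda w:(np.c_[w,np.ones(len(w))]@T.T)[:,:2].round(3).tolist()
for c in (s,t):
  for n in("red_book","bookend","green_book"):
    r=ctrl.cut_out(n,c)
    if r:
        m=r[0]["mask"].astype(np.uint8);k=max(cv2.findContours(m,0,2)[0],key=cv2.contourArea);q=cv2.approxPolyDP(k,2.5,True)[:,0]
        print(n,round(r[0]["conf"],2),q.tolist())
        if n=="bookend":
            b=q[q[:,1]>215] if c is s else q
            z=0 if c is s else .07
            print(plane(c,b,z)[:,:2].round(3).tolist(),L(plane(c,b,z)))
        if n=="red_book": print(L(plane(c,q,.2)),L(plane(c,q,0)))
cv2.imwrite("pics/s4.png",np.hstack([cv2.resize(s["color"][70:250,250:430],(400,400)),cv2.resize(t["color"][150:300,250:400],(400,400))]))
E
```

```text
11.1 [ 0.5291 -0.1986  0.2876] [-0.2 -0.   0.9] [-0.39  0.38  1.23 -0.08  1.67 -2.06]
red_book 0.81 [[317, 110], [313, 122], [310, 182], [362, 196], [376, 121]]
[[0.064, 0.192], [0.049, 0.256], [-0.032, 0.481], [-0.129, 0.483], [-0.079, 0.19]] [[0.209, -0.224], [0.187, -0.129], [0.065, 0.208], [-0.079, 0.21], [-0.004, -0.228]]
bookend 0.72 [[309, 192], [303, 200], [302, 222], [328, 230], [333, 222], [335, 200]]
[[0.539, -0.025], [0.475, -0.031], [0.477, -0.063]] [[0.021, 0.37], [-0.044, 0.371], [-0.045, 0.339]]
green_book 0.65 [[320, 108], [373, 119], [377, 123], [376, 133], [379, 113], [329, 104]]
bookend 0.88 [[290, 235], [278, 237], [280, 261], [292, 258]]
[[0.539, -0.053], [0.534, -0.022], [0.472, -0.027], [0.48, -0.058]] [[0.019, 0.342], [0.016, 0.373], [-0.045, 0.374], [-0.041, 0.343]]
```

View pics/s4.png

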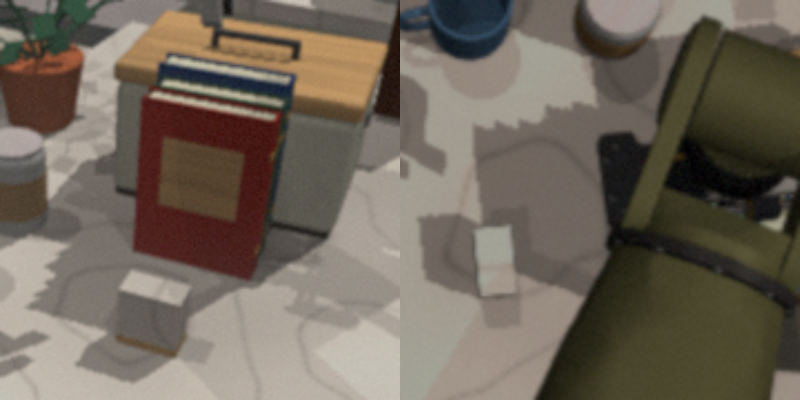

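The red book stands upright on its own, and the bookend is free about 130 mm beyond it. Next I'll come round behind the bookend to push it with two fingertips, tool tilted away from the books.

```bash
cat >>h.py <<'E'
B0=rowT([.555,-.3953,YAW])
def push(x,y,z,tilt=.35):
    M=B0[:3,:3];T=np.eye(4)
    T[:3,:3]=M@np.c_[[0,1,0],[1,0,0],[0,0,-1]]@R.from_euler('y',-tilt).as_matrix()
    T[:3,3]=(B0@[x,y,z,1])[:3];return T
E
python3 - <<'E'
from h import *
T=plan(push(-.013,.44,.20),18);print(T[:3,3].round(3));T=plan(push(-.013,.41,.022),6,T);print(T[:3,3].round(3))
E
```

```text
row x 18 [0.213, 0.227, 0.061, 0.008, -0.023, 0.088] |t|mm 15.9 minz 0.2
[0.498 0.041 0.2  ]
row x 6 [0.11, 0.0, 0.592, 0.0, -0.0, 0.0] |t|mm 30.1 minz 0.022
[0.501 0.011 0.022]
```

Request:
move_arm(
  increments=[
    [0.42, 0.213, 0.227, 0.061, 0.008, -0.023, 0.088],
    [0.42, 0.213, 0.227, 0.061, 0.008, -0.023, 0.088],
    [0.42, 0.213, 0.227, 0.061, 0.008, -0.023, 0.088],
    [0.42, 0.213, 0.227, 0.061, 0.008, -0.023, 0.088],
    [0.42, 0.213, 0.227, 0.061, 0.008, -0.023, 0.088],
    [0.42, 0.213, 0.227, 0.061, 0.008, -0.023, 0.088],
    [0.42, 0.213, 0.227, 0.061, 0.008, -0.023, 0.088],
    [0.42, 0.213, 0.227, 0.061, 0.008, -0.023, 0.088],
    [0.42, 0.213, 0.227, 0.061, 0.008, -0.023, 0.088],
    [0.42, 0.213, 0.227, 0.061, 0.008, -0.023, 0.088],
    [0.42, 0.213, 0.227, 0.061, 0.008, -0.023, 0.088],
    [0.42, 0.213, 0.227, 0.061, 0.008, -0.023, 0.088],
    [0.42, 0.213, 0.227, 0.061, 0.008, -0.023, 0.088],
    [0.42, 0.213, 0.227, 0.061, 0.008, -0.023, 0.088],
    [0.42, 0.213, 0.227, 0.061, 0.008, -0.023, 0.088],
    [0.42, 0.213, 0.227, 0.061, 0.008, -0.023, 0.088],
    [0.42, 0.213, 0.227, 0.061, 0.008, -0.023, 0.088],
    [0.42, 0.213, 0.227, 0.061, 0.008, -0.023, 0.088],
    [0.42, 0, 0, 0, 0, 0, 0],
  ],
)

```text
time_s: 13.4
ee_pos: [0.4989, 0.0417, 0.1988]
eef_rot: [3.137, 0.355, 1.667]
force: [-0.5, -0.5, 0.1]
grip_width: 0.0394
grip_force: 0.0
```

```bash
python3 - <<'E'
from h import *
o=ctrl.get_obs();print(o["time_s"],np.round(o["qpos"],2),np.round(o["force"],1))
T=push(-.013,.44,.20);T0=pose();print((T0[:3,3]-T[:3,3]).round(3))
plan(push(-.013,.41,.022),6)
c=ctrl.camera("top")
for n in("red_book","bookend","green_book","blue_book"):
    r=ctrl.cut_out(n,c)
    if r:
        m=r[0]["mask"].astype(np.uint8);k=max(cv2.findContours(m,0,2)[0],key=cv2.contourArea);q=cv2.approxPolyDP(k,2.5,True)[:,0]
        w=plane(c,q,{"red_book":.2,"bookend":.07,"green_book":.195,"blue_book":.205}[n])
        print(n,round(r[0]["conf"],2),q.tolist(),(np.c_[w,np.ones(len(w))]@np.linalg.inv(B0).T)[:,:2].round(3).tolist())
E
```

```text
13.4 [ 0.2   0.23  1.67 -0.37  1.3   0.21] [-0.5 -0.5  0.1]
[ 0.001  0.001 -0.001]
row x 6 [0.109, -0.004, 0.588, 0.0, 0.001, -0.001] |t|mm 29.9 minz 0.022
red_book 0.64 [[355, 205], [343, 206], [334, 215], [341, 267], [362, 264]] [[0.063, 0.189], [0.063, 0.217], [0.044, 0.241], [-0.078, 0.239], [-0.076, 0.189]]
bookend 0.95 [[289, 235], [278, 237], [281, 261], [293, 258]] [[0.019, 0.344], [0.016, 0.373], [-0.046, 0.372], [-0.041, 0.34]]
green_book 0.56 [[373, 202], [361, 203], [357, 207], [364, 264], [382, 260]] [[0.066, 0.144], [0.067, 0.173], [0.058, 0.184], [-0.076, 0.184], [-0.071, 0.141]]
blue_book 0.71 [[390, 196], [374, 200], [384, 261], [400, 257]] [[0.075, 0.105], [0.07, 0.144], [-0.074, 0.139], [-0.069, 0.101]]
```

Request:
move_arm(
  increments=[
    [0.42, 0.109, 0, 0.588, 0, 0, 0],
    [0.42, 0.109, 0, 0.588, 0, 0, 0],
    [0.42, 0.109, 0, 0.588, 0, 0, 0],
    [0.42, 0.109, 0, 0.588, 0, 0, 0],
    [0.42, 0.109, 0, 0.588, 0, 0, 0],
    [0.42, 0.109, 0, 0.588, 0, 0, 0],
    [0.42, 0, 0, 0, 0, 0, 0],
  ],
)

```text
time_s: 14.35
ee_pos: [0.5009, 0.0092, 0.021]
eef_rot: [3.141, 0.355, 1.668]
force: [-0.6, -0.2, -0.0]
grip_width: 0.0394
grip_force: 0.0
```

Request:
move_arm(
  increments=[
    [0.42, -0.188, 0, 0.069, 0, 0, 0],
    [0.42, -0.188, 0, 0.069, 0, 0, 0],
    [0.42, -0.094, 0, 0.034, 0, 0, 0],
    [0.42, -0.094, 0, 0.034, 0, 0, 0],
    [0.42, -0.188, 0, 0.069, 0, 0, 0],
    [0.42, -0.188, 0, 0.069, 0, 0, 0],
    [0.42, -0.188, 0, 0.069, 0, 0, 0],
    [0.42, -0.188, 0, 0.069, 0, 0, 0],
    [0.42, -0.188, 0, 0.069, 0, 0, 0],
    [0.42, -0.188, 0, 0.069, 0, 0, 0],
    [0.42, -0.188, 0, 0.069, 0, 0, 0],
    [0.42, -0.188, 0, 0.069, 0, 0, 0],
    [0.42, -0.188, 0, 0.069, 0, 0, 0],
    [0.42, 0, 0, 0, 0, 0, 0],
  ],
)

```text
time_s: 15.75
ee_pos: [0.5148, -0.1101, 0.0246]
eef_rot: [3.134, 0.355, 1.665]
force: [-0.5, 1.1, -0.9]
grip_width: 0.0393
grip_force: 0.2
```

```bash
cat > see.py <<'E'
from h import *
o=ctrl.get_obs();print(o["time_s"],np.round(o["qpos"],2),np.round(o["force"],1),"tcp bin",(np.linalg.inv(B0)@np.r_[o["ee_pos"],1])[:3].round(4))
for cn in("top","side"):
  c=ctrl.camera(cn)
  for n in("red_book","bookend","green_book","blue_book"):
    r=ctrl.cut_out(n,c)
    if r:
        m=r[0]["mask"].astype(np.uint8);k=max(cv2.findContours(m,0,2)[0],key=cv2.contourArea);q=cv2.approxPolyDP(k,2.5,True)[:,0]
        w=plane(c,q,{"red_book":.2,"bookend":.07,"green_book":.195,"blue_book":.205}[n])
        print(cn,n,round(r[0]["conf"],2),q.tolist(),(np.c_[w,np.ones(len(w))]@np.linalg.inv(B0).T)[:,:2].round(3).tolist())
  cv2.imwrite(f"pics/_{cn}.png",c["color"])
import sys
a=cv2.imread("pics/_side.png")[70:250,250:430];b=cv2.imread("pics/_top.png")[150:300,270:420]
cv2.imwrite(f"pics/{sys.argv[1]}.png",np.hstack([cv2.resize(a,(400,400)),cv2.resize(b,(400,400))]))
E
python3 see.py s5
```

```text
15.75 [-0.11  0.46  1.82 -0.47  0.84  0.11] [-0.5  1.1 -0.9] tcp bin [-0.0115  0.2878  0.0246]
top red_book 0.67 [[344, 206], [335, 215], [340, 266], [357, 267], [363, 264], [355, 209]] [[0.063, 0.215], [0.044, 0.238], [-0.075, 0.241], [-0.081, 0.202], [-0.076, 0.187], [0.053, 0.19]]
top bookend 0.74 [[314, 233], [315, 256], [327, 256], [326, 233]] [[0.018, 0.279], [-0.042, 0.283], [-0.045, 0.253], [0.014, 0.248]]
top green_book 0.87 [[373, 202], [361, 203], [357, 207], [364, 264], [382, 259]] [[0.066, 0.144], [0.067, 0.173], [0.058, 0.184], [-0.076, 0.184], [-0.069, 0.141]]
top blue_book 0.53 [[115, 177], [92, 188], [84, 205], [84, 215], [95, 234], [120, 240], [139, 231], [147, 215], [148, 203], [137, 184]] [[0.183, 0.743], [0.162, 0.797], [0.124, 0.818], [0.101, 0.819], [0.054, 0.796], [0.035, 0.739], [0.051, 0.695], [0.086, 0.674], [0.114, 0.67], [0.162, 0.693]]
side red_book 0.7 [[374, 126], [349, 142], [349, 159], [370, 160]] [[-0.081, 0.216], [-0.052, 0.31], [-0.072, 0.375], [-0.111, 0.362]]
side bookend 0.9 [[321, 181], [322, 195], [317, 201], [342, 207], [347, 188], [342, 187], [342, 198], [335, 204], [330, 184]] [[0.009, 0.288], [-0.013, 0.34], [-0.01, 0.366], [-0.068, 0.363], [-0.056, 0.29], [-0.044, 0.291], [-0.057, 0.332], [-0.05, 0.359], [-0.015, 0.291]]
side green_book 0.45 [[372, 155], [369, 173]] [[-0.108, 0.333], [-0.119, 0.4]]
```

Request:
move_arm(
  increments=[
    [0.42, -0.075, 0, 0.027, 0, 0, 0],
    [0.42, -0.075, 0, 0.027, 0, 0, 0],
    [0.42, -0.075, 0, 0.027, 0, 0, 0],
    [0.42, -0.075, 0, 0.027, 0, 0, 0],
    [0.42, -0.075, 0, 0.027, 0, 0, 0],
    [0.42, -0.075, 0, 0.027, 0, 0, 0],
    [0.42, -0.075, 0, 0.027, 0, 0, 0],
    [0.42, -0.038, 0, 0.013, 0, 0, 0],
    [0.42, -0.038, 0, 0.013, 0, 0, 0],
  ],
)

```text
time_s: 17.15
ee_pos: [0.5176, -0.1412, 0.0242]
eef_rot: [3.136, 0.355, 1.666]
force: [-0.6, 3.5, 0.2]
grip_width: 0.0393
grip_force: 2.0
```

Request:
move_arm(
  increments=[
    [0.42, -0.038, 0, 0.013, 0, 0, 0],
    [0.42, -0.038, 0, 0.013, 0, 0, 0],
    [0.42, -0.038, 0, 0.013, 0, 0, 0],
    [0.42, 0, 0, 0, 0, 0, 0],
  ],
)

```text
time_s: 17.55
ee_pos: [0.5181, -0.147, 0.0242]
eef_rot: [3.136, 0.355, 1.666]
force: [0.5, 4.8, -0.8]
grip_width: 0.0394
grip_force: 2.2
```

```bash
python3 see.py s6
```

```text
17.55 [-0.18  0.48  1.8  -0.47  0.82  0.04] [ 0.5  4.8 -0.8] tcp bin [-0.0119  0.2507  0.0242]
top red_book 0.69 [[357, 205], [345, 206], [336, 216], [337, 226], [342, 232], [343, 267], [364, 263]] [[0.062, 0.184], [0.063, 0.212], [0.041, 0.236], [0.018, 0.237], [0.003, 0.227], [-0.078, 0.234], [-0.074, 0.184]]
top bookend 0.72 [[329, 230], [325, 234], [327, 252], [331, 257], [343, 253], [340, 231]] [[0.021, 0.24], [0.012, 0.251], [-0.035, 0.252], [-0.048, 0.243], [-0.041, 0.211], [0.016, 0.212]]
top green_book 0.94 [[373, 202], [362, 203], [359, 207], [366, 264], [381, 262], [383, 258]] [[0.066, 0.144], [0.067, 0.171], [0.058, 0.179], [-0.077, 0.179], [-0.076, 0.144], [-0.067, 0.138]]
top blue_book 0.54 [[327, 232], [329, 254], [342, 255], [341, 232]] [[0.006, 0.262], [-0.045, 0.263], [-0.051, 0.234], [0.002, 0.23]]
side red_book 0.81 [[375, 121], [355, 134], [352, 142], [355, 151], [371, 149]] [[-0.077, 0.191], [-0.054, 0.271], [-0.058, 0.307], [-0.074, 0.341], [-0.101, 0.319]]
side bookend 0.69 [[327, 174], [324, 193], [345, 198], [350, 191], [351, 180], [347, 180], [346, 192], [341, 196], [339, 181], [334, 175]] [[0.006, 0.254], [-0.014, 0.331], [-0.064, 0.329], [-0.066, 0.298], [-0.055, 0.254], [-0.046, 0.258], [-0.059, 0.306], [-0.053, 0.325], [-0.03, 0.27], [-0.011, 0.251]]
side blue_book 0.73 [[375, 120], [354, 133], [351, 141], [354, 151], [371, 149]] [[-0.078, 0.196], [-0.052, 0.277], [-0.057, 0.313], [-0.074, 0.35], [-0.103, 0.328]]
```

View pics/s6.png

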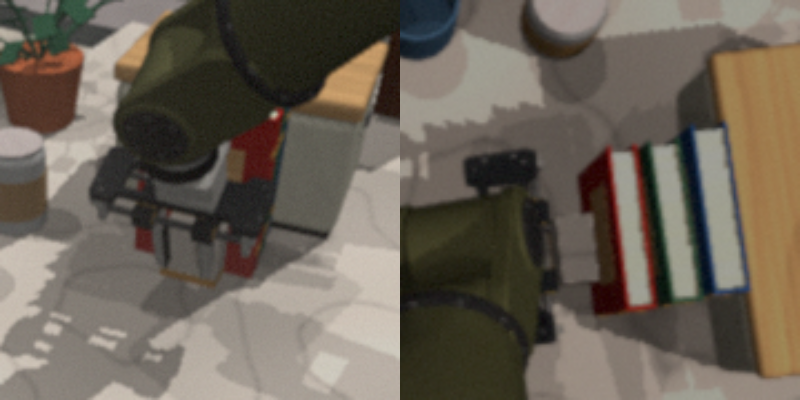

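Pushing works: books upright, gaps small. Continue in small steps while watching the force.

Request:
move_arm(
  increments=[
    [0.42, -0.038, 0, 0.013, 0, 0, 0],
    [0.42, -0.038, 0, 0.013, 0, 0, 0],
    [0.42, -0.038, 0, 0.013, 0, 0, 0],
    [0.42, 0, 0, 0, 0, 0, 0],
  ],
)

```text
time_s: 18.45
ee_pos: [0.5187, -0.1531, 0.0244]
eef_rot: [3.136, 0.355, 1.666]
force: [0.1, 4.0, -1.8]
grip_width: 0.0394
grip_force: 1.7
```

Request:
move_arm(
  increments=[
    [0.42, -0.038, 0, 0.013, 0, 0, 0],
    [0.42, -0.038, 0, 0.013, 0, 0, 0],
    [0.42, 0, 0, 0, 0, 0, 0],
  ],
)

```text
time_s: 18.75
ee_pos: [0.5191, -0.1571, 0.0246]
eef_rot: [3.136, 0.355, 1.666]
force: [-1.2, 2.9, -1.8]
grip_width: 0.0392
grip_force: 1.7
```

Request:
move_arm(
  increments=[
    [0.42, -0.038, 0, 0.013, 0, 0, 0],
    [0.42, -0.038, 0, 0.013, 0, 0, 0],
    [0.42, 0, 0, 0, 0, 0, 0],
  ],
)

```text
time_s: 19.05
ee_pos: [0.5194, -0.161, 0.0246]
eef_rot: [3.136, 0.355, 1.666]
force: [0.1, 4.6, -1.3]
grip_width: 0.0397
grip_force: 2.2
```

Request:
move_arm(
  increments=[
    [0.42, -0.038, 0, 0.013, 0, 0, 0],
    [0.42, -0.038, 0, 0.013, 0, 0, 0],
    [0.42, 0, 0, 0, 0, 0, 0],
  ],
)

```text
time_s: 19.35
ee_pos: [0.5199, -0.1649, 0.0247]
eef_rot: [3.136, 0.355, 1.666]
force: [0.6, 5.6, -2.6]
grip_width: 0.0395
grip_force: 2.5
```

Request:
move_arm(
  increments=[
    [0.42, -0.038, 0, 0.013, 0, 0, 0],
    [0.42, -0.038, 0, 0.013, 0, 0, 0],
    [0.42, 0, 0, 0, 0, 0, 0],
  ],
)

```text
time_s: 19.65
ee_pos: [0.5202, -0.1689, 0.0247]
eef_rot: [3.136, 0.355, 1.666]
force: [0.7, 4.8, -2.9]
grip_width: 0.0398
grip_force: 2.6
```

```bash
python3 see.py s7|grep -v side
```

```text
19.65 [-0.22  0.48  1.78 -0.47  0.81  0.  ] [ 0.7  4.8 -2.9] tcp bin [-0.0121  0.2288  0.0247]
top red_book 0.63 [[367, 203], [354, 205], [344, 215], [345, 227], [351, 233], [351, 267], [375, 262]] [[0.065, 0.16], [0.063, 0.191], [0.042, 0.217], [0.014, 0.218], [-0.002, 0.206], [-0.08, 0.215], [-0.074, 0.159]]
top bookend 0.64 [[336, 230], [333, 239], [338, 255], [352, 253], [349, 229]] [[0.02, 0.222], [-0.003, 0.232], [-0.045, 0.224], [-0.043, 0.188], [0.019, 0.188]]
top green_book 0.59 [[377, 201], [368, 207], [375, 260], [383, 262], [386, 258]] [[0.068, 0.135], [0.056, 0.158], [-0.07, 0.157], [-0.076, 0.139], [-0.067, 0.131]]
top blue_book 0.61 [[377, 197], [373, 202], [379, 204], [386, 257], [394, 260], [401, 255], [391, 196]] [[0.076, 0.136], [0.065, 0.147], [0.059, 0.133], [-0.065, 0.133], [-0.074, 0.115], [-0.064, 0.098], [0.075, 0.102]]
```

View pics/s7.png

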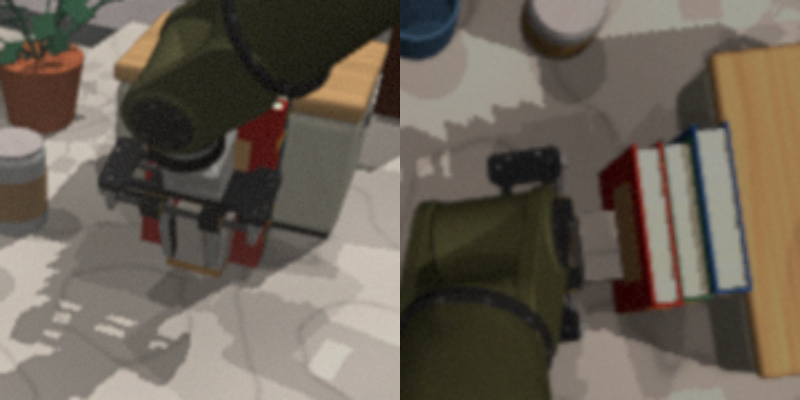

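Red, green and blue are now touching and about to meet the bin. I'll keep going until the force rises.

Request:
move_arm(
  increments=[
    [0.42, -0.038, 0, 0.013, 0, 0, 0],
    [0.42, 0, 0, 0, 0, 0, 0],
  ],
)

```text
time_s: 20.35
ee_pos: [0.5201, -0.1704, 0.0245]
eef_rot: [3.137, 0.354, 1.667]
force: [-2.0, 8.7, -3.3]
grip_width: 0.0394
grip_force: 4.6
```

Request:
move_arm(
  increments=[
    [0.42, -0.038, 0, 0.013, 0, 0, 0],
    [0.42, 0, 0, 0, 0, 0, 0],
  ],
)

```text
time_s: 20.55
ee_pos: [0.5201, -0.1715, 0.0243]
eef_rot: [3.137, 0.353, 1.667]
force: [-4.2, 17.8, -2.1]
grip_width: 0.0395
grip_force: 9.1
```

Request:
move_arm(
  increments=[
    [0.42, -0.038, 0, 0.013, 0, 0, 0],
    [0.42, 0, 0, 0, 0, 0, 0],
  ],
)

```text
time_s: 20.75
ee_pos: [0.52, -0.1721, 0.0242]
eef_rot: [3.137, 0.351, 1.667]
force: [-7.6, 32.1, 4.8]
grip_width: 0.0397
grip_force: 16.5
```

The row is firmly against the bin. I'll back away straight, then up, and look.

Request:
move_arm(
  increments=[
    [0.42, 0.056, 0, -0.021, 0, 0, 0],
    [0.42, 0.094, 0, -0.034, 0, 0, 0],
    [0.42, 0.188, 0, -0.069, 0, 0, 0],
    [0.42, 0.376, 0, -0.137, 0, 0, 0],
    [0.42, 0.376, 0, -0.137, 0, 0, 0],
    [0.42, 0.376, 0, -0.137, 0, 0, 0],
    [0.42, 0.376, 0, -0.137, 0, 0, 0],
    [0.42, 0, 0, -0.6, 0, 0, 0],
    [0.42, 0, 0, -0.6, 0, 0, 0],
    [0.42, 0, 0, -0.6, 0, 0, 0],
    [0.42, 0, 0, -0.6, 0, 0, 0],
    [0.42, 0, 0, -0.6, 0, 0, 0],
    [0.42, 0, 0, -0.6, 0, 0, 0],
    [0.42, 0, 0, 0, 0, 0, 0],
  ],
)

```text
time_s: 22.15
ee_pos: [0.5057, -0.0142, 0.1973]
eef_rot: [3.128, 0.356, 1.665]
force: [1.1, -0.6, -0.3]
grip_width: 0.0395
grip_force: 0.0
```

```bash
python3 see.py s8
```

```text
22.15 [ 0.09  0.21  1.69 -0.38  1.24  0.11] [ 1.1 -0.6 -0.3] tcp bin [-0.011   0.3841  0.1973]
top red_book 0.8 [[367, 203], [356, 205], [345, 214], [346, 228], [351, 230], [352, 267], [374, 264], [376, 260]] [[0.065, 0.16], [0.063, 0.186], [0.044, 0.215], [0.011, 0.216], [0.005, 0.205], [-0.08, 0.213], [-0.079, 0.162], [-0.07, 0.156]]
top bookend 0.7 [[280, 134], [266, 137], [260, 151], [247, 158], [260, 160], [271, 171], [284, 169], [290, 159], [291, 145]] [[0.289, 0.34], [0.284, 0.378], [0.248, 0.398], [0.232, 0.434], [0.224, 0.4], [0.191, 0.374], [0.193, 0.339], [0.219, 0.321], [0.256, 0.314]]
top green_book 0.85 [[368, 204], [378, 263], [386, 261], [379, 202]] [[0.063, 0.157], [-0.077, 0.151], [-0.074, 0.132], [0.065, 0.13]]
top blue_book 0.76 [[391, 196], [374, 201], [379, 202], [388, 260], [401, 257]] [[0.075, 0.102], [0.067, 0.144], [0.064, 0.132], [-0.073, 0.129], [-0.069, 0.098]]
side red_book 0.68 [[378, 115], [367, 114], [352, 146], [347, 138], [335, 136], [335, 159], [356, 165], [355, 185], [360, 188], [368, 184]] [[-0.075, 0.157], [-0.051, 0.163], [-0.063, 0.324], [-0.043, 0.295], [-0.017, 0.298], [-0.048, 0.387], [-0.091, 0.391], [-0.108, 0.456], [-0.119, 0.461], [-0.129, 0.443]]
side bookend 0.79 [[334, 162], [328, 168], [325, 186], [347, 194], [353, 185], [355, 166]] [[0.009, 0.194], [0.013, 0.227], [-0.007, 0.304], [-0.063, 0.312], [-0.065, 0.272], [-0.046, 0.19]]
side blue_book 0.5 [[371, 104], [372, 110], [382, 107], [378, 103]] [[-0.047, 0.115], [-0.058, 0.147], [-0.075, 0.12], [-0.061, 0.102]]
```

View pics/s8.png

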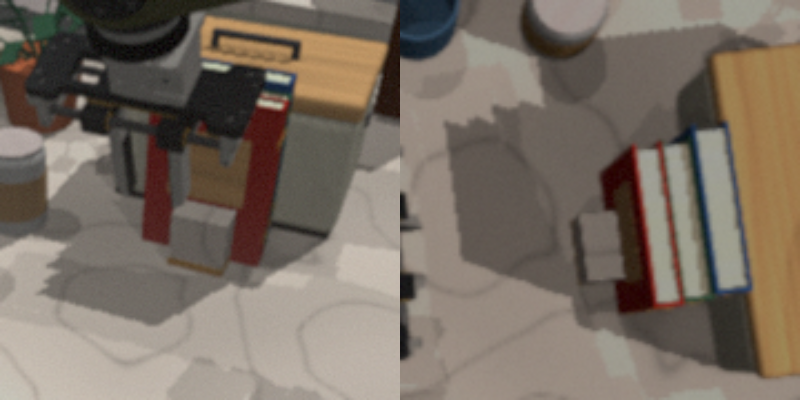

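The picture shows all three books upright and touching, with the bookend flush on the red cover (left edge at columns 578-586 of the crop, parallel to the row). The gripper is clear.

```bash
python3 -c "
from station import ctrl
print(ctrl.hand_in())"
```

```text
the job is handed in; nothing more can be done
None
```

The red cookbook stands upright next to the green one, and the bookend has been pushed in until bin, books and bookend were firmly together. The last picture shows no gaps and nothing knocked over. The job is handed in at about 22 s; no verdict was returned.

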